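# Find the full washer tin by its weight

## Robot

A 7-joint arm with a two-finger parallel gripper is mounted at the origin on a cart in front of the work surface, level with it; the furniture and walls round the work are solid. World frame = base frame: x ahead of the robot, y to its left, z up, the work surface at z = 0. Lengths are in m, angles in degrees, forces in N, time in s.
With the tool pointing down it reaches from about 0.35 to 0.775 m from the base axis. Payload 3.1 kg.
Tool frame: the origin (TCP) lies on the centre line of the jaws, within the pads' length; the fingertips stand 17 mm ahead of it and the grasp point (between the pads) lies 2 mm behind it (robot.tip_reach is the distance from the TCP to the fingertips, in m); z points along the fingers, y is the direction in which the jaws open and shut (so a half turn about z gives the same grasp; the last joint's range is limited). The gripper opens to 85 mm and grips with 20 to 120 N. Pads are 22 mm wide; open, the fingers measure 114 mm over their backs; the gripper's body (76 mm by 85 mm) begins 54 mm behind the grasp point. The pads swing forward as they close: fully open they stand 13 mm farther back than shut.
Start: joints at [65.22, 17.813, 0.802, 86.603, -0.252, 75.585, -1.558], TCP at [0.21, -0.509, 0.248] pointing down, gripper open.
Joint ranges: [-154.91, 154.91], [-16.99, 109.72], [-72.82, 74.43], [7.12, 147.25], [-82.49, 262.49], [11.32, 116.49], [-174.64, 174.64]. Speed limits (degrees/s): [159.86, 159.86, 180, 180, 180, 180, 180].

## Interface

Orientations are given as [roll, pitch, yaw] about the fixed x, y, z axes, in that order (R = Rz(yaw) Ry(pitch) Rx(roll)).
In Python, from station import robot, fingers, vision, workorder, recognise gives the robot as it stands. Calls block until the motion is done:
- robot.move_to(position, orientation): joint-space move of the TCP to a pose.
- robot.line_to(position, orientation=None, velocity=0.15, f_stop=None): straight line of the TCP; orientation=None keeps the orientation; velocity is the mean speed in m/s. With f_stop (N) it stops when the force on the tool has changed by that much, and returns True; else False.
- robot.move_j(angles): joint-space move.
- fingers.gripper_to(opening, force=None): opening from 0.0 (shut) to 1.0 (fully open); force is the grip in N (None keeps the last); returns when the fingers have stopped.
- robot.pause(seconds).
- robot.inverse_kinematics(position, orientation): joint angles nearest the present ones, or None.
- vision.grab_frame(name): name is "scene" or "top" or "wrist"; returns the picture (420x560x3 uint8, red, green, blue); there is no depth.
- vision.calibration(name): a dict with "mtx" (3x3 intrinsics, pixels), "extrinsics" (4x4, takes a point from world to camera coordinates); the wrist camera has in their place "T_tool_cam" (4x4, takes a point from camera to tool coordinates, whose origin is the TCP and whose axes are the flange's). Camera axes: x right, y up, looking along -z (the intrinsics and any distortion apply to the point x, -y, -z); pixel columns grow to the right and rows downward; lengths in m; the calibration is good to about 2 mm. The wrist camera is an equidistant fisheye: a pixel r from the principal point sees the ray r / f radians off the axis. A picture is of the moment at which its call begins: read the wrist's pose just before it. calibration takes no time and is no camera call.
A pose or a line that the arm cannot do raises robot.PlanningError and nothing moves.
- workorder.close_job(): hands the job in, once; it reports no verdict.
Trained networks look in the newest picture that a camera, given by its name, has taken for a name from the list of things; names that differ only in an ending like _2 or _b are one class to them, and where a whole thing is asked for, a point or a joint stands for the part that bears it (a point fixed in the world has none). Each returns a list of dicts, best first, with "p" (0 to 1); they miss things now and then, are a little off and sometimes report something else, mostly with a low value. They report only what shows in the picture. A call takes as long as a camera call.
- recognise(label, camera): "rect" ([centre column, centre row, width, height] in pixels, round what is visible of it).
Readings, each from a call of its own:
- robot.current_time_s(): time.
- robot.current_joint_positions(): joint angles.
- robot.current_dq(): joint speeds.
- robot.current_joint_torque(): joint torques, N m.
- robot.current_tool_pos(): TCP position.
- robot.current_eef_rot(): TCP orientation.
- robot.current_contact_force(): force on the tool from outside, world axes, zero at the start.
- robot.current_torque(): the same for the moment, N m.
- robot.current_finger_gap(): opening from 0.0 (shut) to 1.0 (fully open).
Only numpy, scipy, OpenCV 4.12 (cv2) and the standard library are available. Lean on these libraries where they do the work, as an engineer would, in place of code of your own. Each camera call takes 0.05 s, during which the arm holds its last target.

## Task

Four closed tins on the bench look the same, but one of them is full of steel washers and the other three are empty. Feel their weight by lifting them, stand the full tin upright on the floor of the plywood tray, and leave the empty tins standing on the bench where they were. Do not tip a tin over, and leave the tape roll, the tape measure and the glue bottle alone.

Things in the scene. Friction and masses are not known exactly. Their poses are not given: they have to be found in the camera images.
- tin_a: one of four identical closed round aluminium tins with a flush lid that does not come off: upright cylinder 54 mm in diameter, 74 mm high, smooth straight side. Origin at the centre of its underside, z up. Weighs 0.10 to 0.13 kg empty; one tin of the four, a different one each time, has a stack of steel washers inside and weighs 0.58 to 0.78 kg. The names and places say nothing of which
- tin_b: one of four identical closed round aluminium tins with a flush lid that does not come off: upright cylinder 54 mm in diameter, 74 mm high, smooth straight side. Origin at the centre of its underside, z up. Weighs 0.10 to 0.13 kg empty; one tin of the four, a different one each time, has a stack of steel washers inside and weighs 0.58 to 0.78 kg. The names and places say nothing of which
- tin_c: one of four identical closed round aluminium tins with a flush lid that does not come off: upright cylinder 54 mm in diameter, 74 mm high, smooth straight side. Origin at the centre of its underside, z up. Weighs 0.10 to 0.13 kg empty; one tin of the four, a different one each time, has a stack of steel washers inside and weighs 0.58 to 0.78 kg. The names and places say nothing of which
- tin_d: one of four identical closed round aluminium tins with a flush lid that does not come off: upright cylinder 54 mm in diameter, 74 mm high, smooth straight side. Origin at the centre of its underside, z up. Weighs 0.10 to 0.13 kg empty; one tin of the four, a different one each time, has a stack of steel washers inside and weighs 0.58 to 0.78 kg. The names and places say nothing of which
- tray: shallow open plywood tray with a flat floor, fixed to the bench: 170 mm (its x) by 130 mm (its y) outside, walls 8 mm thick and 28 mm high, inner floor 8 mm above the bench. Origin at the centre of its underside on the bench; it stands at the left end of the uneven row of tins, turned a little
- masking_tape: bystander: roll of masking tape lying flat, 96 mm across, 25 mm high, behind the tins; origin at the centre of its underside
- tape_measure: bystander: standing tape measure, 58 x 77 mm, 62 mm high, behind the tins; origin at the centre of its underside
- glue_bottle: bystander: standing glue bottle, 57 mm across, 170 mm high, behind the tins; origin at the centre of its underside

How it is judged:
By the outcome, as a careful person would: the job done as asked, in the order asked, and still so for the second after the job is handed in, with the robot touching nothing.
It also fails if it takes over 72 s, if anything falls off the work surface, if the arm or the gripper's body presses on something with over 40 N, if the wrist force passes 120 N, or if a joint passes its speed limit or range.

## Working session

There is one attempt and no reset: what is moved stays moved. The work goes in short steps, each a Python script; the robot and the scene stay as the last script left them, time stands still between calls to the robot, and variables do not carry over. Pictures are saved under pics/ and viewed, and the job is handed in when it is done.

```bash
mkdir -p pics; python3 - <<'E'
from station import robot, fingers, vision, workorder, recognise
import cv2
for c in ["scene","top"]:
    im=vision.grab_frame(c); cv2.imwrite(f"pics/{c}0.png",im[:,:,::-1])
    k=vision.calibration(c); print(c,k)
    for l in ["tin_a","tray","masking_tape","tape_measure","glue_bottle"]:
        print(l,[([round(float(x)) for x in d["rect"]],round(d["p"],2)) for d in recognise(l,c)])
print(robot.current_time_s(),robot.current_contact_force(),robot.current_eef_rot(),robot.tip_reach)
E
```

```text
scene {'mtx': array([[479.13234366,   0.        , 271.89482057],
       [  0.        , 479.13234366, 208.95029386],
       [  0.        ,   0.        ,   1.        ]]), 'extrinsics': array([[-0.76817945, -0.64019372,  0.00723439,  0.49879111],
       [ 0.4466517 , -0.52778102,  0.7224607 , -0.24719819],
       [-0.45869663,  0.55821071,  0.69137414, -1.12428355],
       [ 0.        ,  0.        ,  0.        ,  1.        ]])}
tin_a [([317, 182, 21, 29], 0.89), ([275, 228, 23, 34], 0.83), ([263, 260, 24, 40], 0.63)]
tray [([230, 314, 89, 84], 0.95), ([269, 168, 18, 32], 0.23)]
masking_tape [([237, 207, 35, 30], 0.7)]
tape_measure [([268, 169, 15, 29], 0.68)]
glue_bottle [([293, 130, 21, 52], 0.67), ([231, 312, 92, 86], 0.34)]
top {'mtx': array([[513.45808155,   0.        , 281.42803217],
       [  0.        , 513.45808155, 218.81657891],
       [  0.        ,   0.        ,   1.        ]]), 'extrinsics': array([[ 0.01146781, -0.99968429,  0.0223565 ,  0.05457386],
       [ 0.98479334,  0.01516738,  0.17306652, -0.58744813],
       [-0.17335097,  0.02003184,  0.98465637, -1.26927626],
       [ 0.        ,  0.        ,  0.        ,  1.        ]])}
tin_a [([256, 237, 26, 25], 0.85), ([343, 232, 24, 28], 0.71), ([298, 274, 22, 29], 0.69), ([216, 257, 26, 28], 0.58)]
tray [([159, 269, 63, 79], 0.83), ([342, 229, 25, 21], 0.38)]
masking_tape [([264, 186, 37, 37], 0.81)]
tape_measure []
glue_bottle [([386, 162, 28, 33], 0.98), ([298, 274, 25, 29], 0.27)]
0.6 [ 0.34646631 -0.09684117 -0.17406865] [1.79998948e+02 6.25045061e-04 2.23991346e+01] 0.017
```

View pics/top0.png

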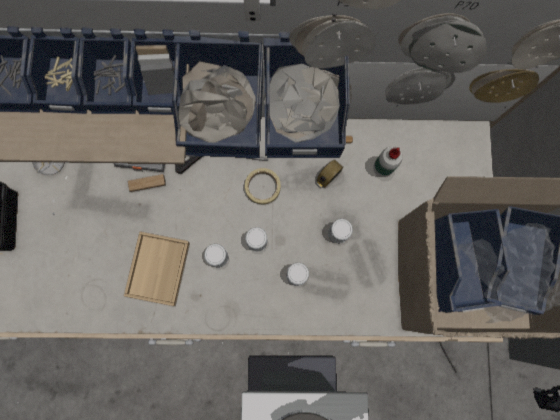

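View pics/scene0.png

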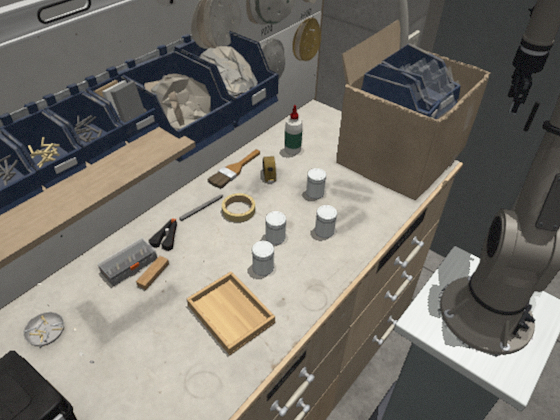

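The top view shows four tins at about (216,257), (256,238), (298,273) and (342,230), with the tray at (157,269). I'll localise them and overlay the projected models.

```bash
cat > h.py <<'E'
import numpy as np, cv2
from station import robot, fingers, vision, workorder, recognise
def proj(c,P):
    k=vision.calibration(c);P=np.atleast_2d(P);E=k["extrinsics"]
    q=P@E[:3,:3].T+E[:3,3];q=q*[1,-1,-1];u=q@k["mtx"].T;return u[:,:2]/u[:,2:]
def unproj(c,uv,z):
    k=vision.calibration(c);E=k["extrinsics"];R=E[:3,:3];o=-R.T@E[:3,3]
    d=np.linalg.inv(k["mtx"])@[uv[0],uv[1],1];d=R.T@(d*[1,-1,-1]);return (o+d*(z-o[2])/d[2])
def ring(xy,r,z,n=60):
    a=np.linspace(0,2*np.pi,n);return np.c_[xy[0]+r*np.cos(a),xy[1]+r*np.sin(a),0*a+z]
def hull(c,xy): return cv2.convexHull(np.r_[proj(c,ring(xy,.027,0)),proj(c,ring(xy,.027,.074))].astype(np.float32))
E
cat > a.py <<'E'
from h import *
from scipy.optimize import least_squares
rec={"top":[[216,257],[256,238],[298,273],[342,230]],"scene":[[263,260],[275,228],[325.5,222],[317,182.5]]}
I={c:cv2.imread(f"pics/{c}0.png") for c in rec}
from scipy.optimize import minimize
tins=[]
for i in range(4):
    x0=unproj("top",rec["top"][i],.05)[:2]
    x1=unproj("scene",rec["scene"][i],.037)[:2]
    tins.append(x0); print(i,x0.round(4),x1.round(4))
# tray corners: top-edge from colour mask in top
for c,S in I.items():
    hsv=cv2.cvtColor(S,cv2.COLOR_BGR2HSV);m=cv2.inRange(hsv,(8,70,60),(28,255,255))
    m2=np.zeros_like(m); 
    if c=="top": m2[225:315,115:200]=m[225:315,115:200]
    else: m2[265:360,180:285]=m[265:360,180:285]
    pts=cv2.findNonZero(m2);r=cv2.minAreaRect(pts);print(c,r,[unproj(c,p,.028)[:2].round(3).tolist() for p in cv2.boxPoints(r)])
    h=cv2.approxPolyDP(cv2.convexHull(pts),4,True)[:,0];print(h.tolist(),[unproj(c,p,.028)[:2].round(3).tolist() for p in h])
np.save("tins.npy",tins)
for c,(x,y) in {"top":(100,150),"scene":(180,110)}.items():
    w,hh=(320,180) if c=="top" else (200,250)
    s=2.4; J=cv2.resize(I[c][y:y+hh,x:x+w],None,fx=s,fy=s,interpolation=cv2.INTER_CUBIC)
    for t in tins:
        for z in (0,.074):
            p=(proj(c,ring(t,.027,z))-[x,y]+.5)*s
            cv2.polylines(J,[np.round(p).astype(int)],True,(0,0,255),1)
    cv2.imwrite(f"pics/ov_{c}.png",J)
E
python3 a.py
```

```text
0 [0.4861 0.227 ] [0.4845 0.2327]
1 [0.5361 0.1268] [0.532  0.1283]
2 [0.4484 0.019 ] [0.4426 0.0233]
3 [ 0.56   -0.0935] [ 0.5559 -0.0943]
top ((156.4235382080078, 268.5941162109375), (51.41252136230469, 66.48919677734375), 12.528807640075684) [[0.388, 0.458], [0.554, 0.432], [0.527, 0.301], [0.361, 0.33]]
[[188, 243], [173, 305], [125, 295], [140, 232]] [[0.524, 0.303], [0.365, 0.334], [0.389, 0.456], [0.55, 0.428]]
scene ((230.64102172851562, 310.1444091796875), (74.31401062011719, 59.39757537841797), 50.44033432006836) [[0.55, 0.438], [0.547, 0.287], [0.351, 0.339], [0.366, 0.473]]
[[274, 322], [229, 354], [187, 298], [231, 272]] [[0.353, 0.348], [0.376, 0.47], [0.55, 0.429], [0.525, 0.307]]
```

View pics/ov_top.png

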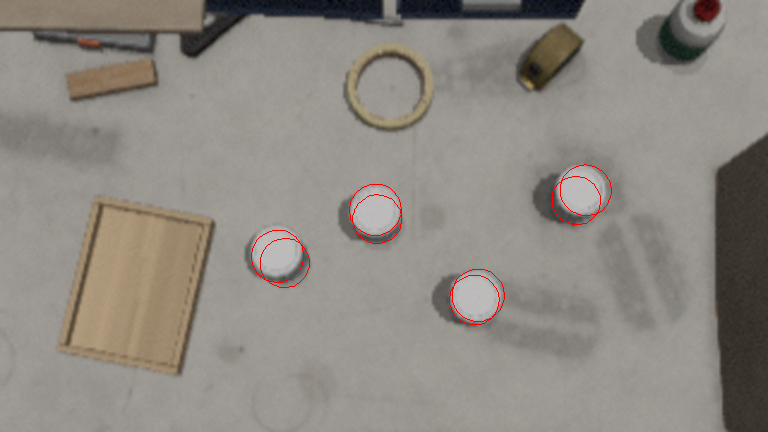

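View pics/ov_scene.png

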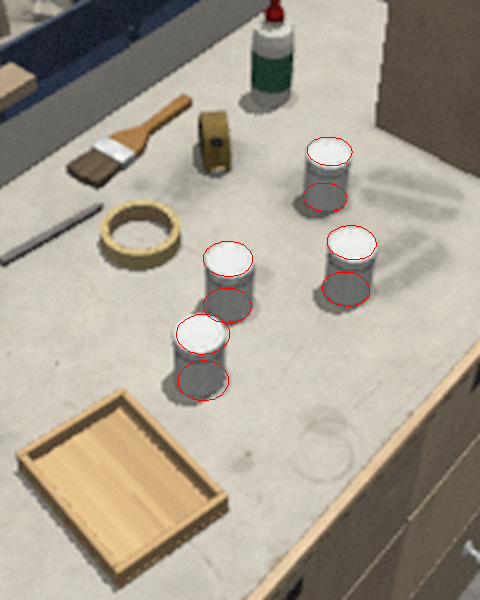

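The rings are slightly off the lids, most of all on tin 0. I'll refine using the bright lid centroids at z=0.074 in both cameras.

```bash
cat > b.py <<'E'
from h import *
rec={"top":[[216,256],[256,238],[298,273],[342,230]],"scene":[[264,248],[275,217],[326,211],[317,173]]}
out={}
for c in rec:
    g=cv2.imread(f"pics/{c}0.png",0)
    n,l,st,ce=cv2.connectedComponentsWithStats((g>(185 if c=="top" else 190)).astype(np.uint8))
    out[c]=[]
    for p in rec[c]:
        k=[j for j in range(1,n) if st[j,4]>60]
        j=min(k,key=lambda j:np.hypot(*(ce[j]-p)));q=unproj(c,ce[j],.074)[:2];out[c].append(q);print(c,ce[j].round(1),st[j],q.round(4))
t=(np.array(out["top"])+np.array(out["scene"]))/2;np.save("tins.npy",t);print(t.round(4))
for c,(x,y) in {"top":(100,150),"scene":(180,110)}.items():
    w,hh=(320,180) if c=="top" else (200,250)
    s=2.4; J=cv2.resize(cv2.imread(f"pics/{c}0.png")[y:y+hh,x:x+w],None,fx=s,fy=s,interpolation=cv2.INTER_CUBIC)
    for q in t:
        for z in (0,.074):
            p=(proj(c,ring(q,.027,z))-[x,y]+.5)*s
            cv2.polylines(J,[np.round(p).astype(int)],True,(0,0,255),1)
    cv2.imwrite(f"pics/ov2_{c}.png",J)
E
python3 b.py
```

```text
top [214.3 253.9] [207 247  15  14 140] [0.4915 0.2288]
top [255.9 237.3] [248 229  15  16 138] [0.5344 0.1265]
top [297.6 272.8] [291 266  14  15 140] [0.4471 0.0214]
top [341.3 228.7] [334 222  15  15 139] [ 0.5595 -0.0884]
scene [227.4 283. ] [    3   101   444   319 45206] [0.4816 0.3605]
scene [227.4 283. ] [    3   101   444   319 45206] [0.4816 0.3605]
scene [227.4 283. ] [    3   101   444   319 45206] [0.4816 0.3605]
scene [453.6 170.3] [445 162  17  18  61] [ 0.2612 -0.3589]
[[ 0.4865  0.2947]
 [ 0.508   0.2435]
 [ 0.4643  0.1909]
 [ 0.4104 -0.2237]]
```

```bash
sed -i 's/else 190/else 222/' b.py; python3 b.py
```

```text
top [214.3 253.9] [207 247  15  14 140] [0.4915 0.2288]
top [255.9 237.3] [248 229  15  16 138] [0.5344 0.1265]
top [297.6 272.8] [291 266  14  15 140] [0.4471 0.0214]
top [341.3 228.7] [334 222  15  15 139] [ 0.5595 -0.0884]
scene [262.5 248.4] [253 241  20  16 240] [0.4889 0.2292]
scene [275.3 217.7] [266 211  20  14 199] [0.5327 0.127 ]
scene [326.5 211.5] [317 205  19  14 193] [0.4442 0.0218]
scene [316.4 173.5] [308 168  18  12 142] [ 0.5573 -0.0889]
[[ 0.4902  0.229 ]
 [ 0.5336  0.1267]
 [ 0.4457  0.0216]
 [ 0.5584 -0.0887]]
```

```bash
python3 -c "
import cv2,numpy as np
a=cv2.imread('pics/ov2_top.png');b=cv2.imread('pics/ov2_scene.png')[200:420]
o=np.zeros((652,768,3),np.uint8);o[:432,:]=a;o[432:,:480]=b;cv2.imwrite('pics/ovc.png',o[:,:][52:])"
```

```text
(no output)
```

View pics/ovc.png

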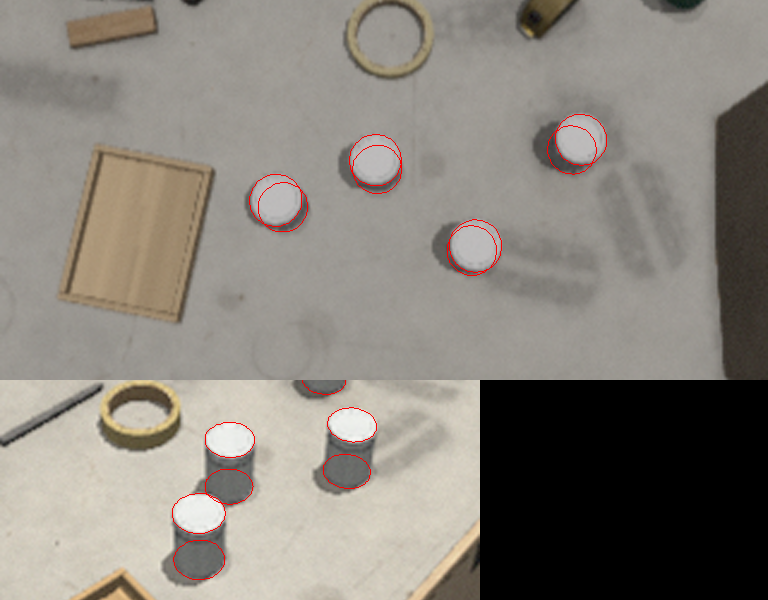

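Tins now agree within 3 mm across cameras. Next I check the box extents, the IK and a safe approach route.

```bash
python3 - <<'E'
from h import *
for p,z in [((400,330),0),((433,205),.2),((435,312),.2),((435,340),.2),((388,160),.15),((425,330),0)]: print(p,z,unproj("top",p,z).round(3))
for p,z in [((460,165),0),((340,150),0),((489,72),.25)]: print('s',p,z,unproj("scene",p,z).round(3))
t=np.load("tins.npy")
for yaw in (79,-101):
  for q in list(t)+[[.457,.381]]:
    print(yaw,[None if (k:=robot.inverse_kinematics([*q,z],[180,0,yaw])) is None else np.round(k).tolist() for z in (.035,.2)])
for p in ([.21,-.509,.4],[.3,-.25,.35],[.4,0,.3]):
  for yaw in (22,79,-101): print(p,yaw,None if (k:=robot.inverse_kinematics(p,[180,0,yaw])) is None else np.round(k).tolist())
E
```

```text
(400, 330) 0 [ 0.308 -0.249  0.   ]
(433, 205) 0.2 [ 0.598 -0.283  0.2  ]
(435, 312) 0.2 [ 0.356 -0.278  0.2  ]
(435, 340) 0.2 [ 0.295 -0.275  0.2  ]
(388, 160) 0.15 [ 0.719 -0.193  0.15 ]
(425, 330) 0 [ 0.309 -0.314  0.   ]
s (460, 165) 0 [ 0.281 -0.497 -0.   ]
s (340, 150) 0 [ 0.618 -0.314  0.   ]
s (489, 72) 0.25 [ 0.325 -0.641  0.25 ]
79 [[15.0, 46.0, -62.0, 101.0, 46.0, 62.0, -75.0], [16.0, 31.0, -63.0, 91.0, 29.0, 76.0, -62.0]]
79 [[15.0, 37.0, -42.0, 101.0, 30.0, 54.0, -50.0], [19.0, 26.0, -48.0, 90.0, 20.0, 73.0, -43.0]]
79 [[24.0, 25.0, -36.0, 116.0, 20.0, 45.0, -35.0], [30.0, 11.0, -40.0, 105.0, 8.0, 67.0, -23.0]]
79 [[30.0, 35.0, -32.0, 98.0, 22.0, 53.0, -22.0], [30.0, 25.0, -32.0, 88.0, 13.0, 72.0, -15.0]]
79 [[-15.0, 40.0, -39.0, 93.0, 29.0, 57.0, -75.0], [-5.0, 37.0, -59.0, 82.0, 31.0, 79.0, -76.0]]
-101 [[15.0, 46.0, -62.0, 101.0, 46.0, 62.0, 105.0], [16.0, 31.0, -62.0, 91.0, 28.0, 75.0, 119.0]]
-101 [[26.0, 47.0, -62.0, 100.0, 46.0, 63.0, 117.0], [27.0, 32.0, -62.0, 90.0, 29.0, 76.0, 130.0]]
-101 [[42.0, 35.0, -62.0, 116.0, 40.0, 53.0, 128.0], [47.0, 16.0, -62.0, 105.0, 15.0, 68.0, 149.0]]
-101 [[47.0, 48.0, -62.0, 97.0, 47.0, 64.0, 140.0], [47.0, 34.0, -62.0, 87.0, 30.0, 77.0, 152.0]]
-101 [[-3.0, 51.0, -62.0, 92.0, 48.0, 67.0, 92.0], [-4.0, 38.0, -62.0, 82.0, 33.0, 80.0, 103.0]]
[0.21, -0.509, 0.4] 22 [65.0, 17.0, 1.0, 67.0, -0.0, 96.0, -2.0]
[0.21, -0.509, 0.4] 79 [71.0, 17.0, -7.0, 67.0, 2.0, 96.0, 53.0]
[0.21, -0.509, 0.4] -101 [52.0, 17.0, 20.0, 68.0, -6.0, 96.0, -121.0]
[0.3, -0.25, 0.35] 22 [47.0, -3.0, -9.0, 96.0, -0.0, 87.0, -30.0]
[0.3, -0.25, 0.35] 79 [55.0, -3.0, -16.0, 96.0, -1.0, 87.0, 27.0]
[0.3, -0.25, 0.35] -101 [40.0, -3.0, -2.0, 97.0, -0.0, 87.0, -154.0]
[0.4, 0, 0.3] 22 [34.0, -0.0, -36.0, 101.0, -0.0, 80.0, -70.0]
[0.4, 0, 0.3] 79 [37.0, -0.0, -39.0, 101.0, -0.0, 80.0, -13.0]
[0.4, 0, 0.3] -101 [-69.0, -7.0, 61.0, 103.0, 6.0, 80.0, 160.0]
```

```bash
python3 - <<'E'
from h import *
b=unproj("scene",(410,191),0);print(b)
for z in (0,.1,.15,.2,.25,.3): print(z,proj("scene",[b[0],b[1],z]).round(),proj("scene",[.62,-.28,z]).round())
E
python3 -c "
import cv2
a=cv2.imread('pics/scene0.png')[20:220,310:510];cv2.imwrite('pics/box.png',cv2.resize(a,None,fx=3,fy=3))"
```

```text
[ 0.34313647 -0.28005854  0.        ]
0 [[410. 191.]] [[334. 155.]]
0.1 [[417. 165.]] [[337. 129.]]
0.15 [[421. 151.]] [[338. 115.]]
0.2 [[425. 136.]] [[340. 101.]]
0.25 [[430. 120.]] [[342.  86.]]
0.3 [[434. 104.]] [[344.  70.]]
```

View pics/box.png

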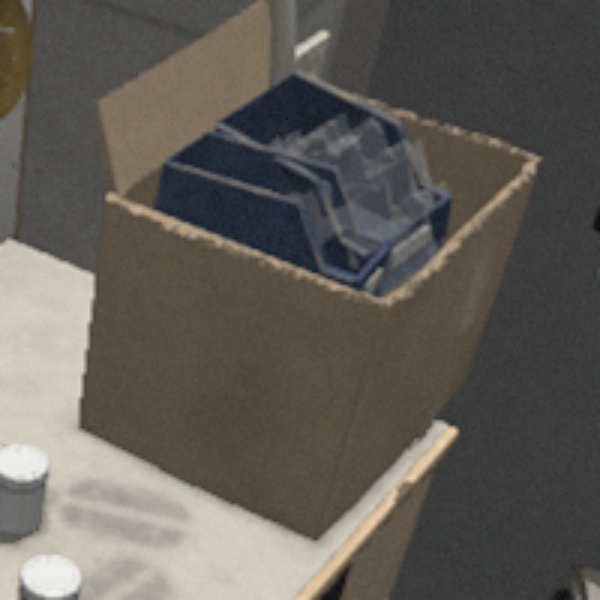

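The box is about 0.25 m high, so I swing over it at z=0.42 with joint 3 near 0. Then I test the first tin, which is the rightmost.

```bash
cat >> h.py <<'E'
T=np.load("tins.npy"); O=[180,0,79]; ZG=.036
def test(i,force=40):
    x,y=T[i]
    robot.move_to([x,y,.16],O); robot.pause(.2)
    f0=np.array(robot.current_contact_force())
    hit=robot.line_to([x,y,ZG],velocity=.12,f_stop=8); print("hit",hit,robot.current_tool_pos())
    if hit: return None
    fingers.gripper_to(0,force=force); gap=robot.current_finger_gap()
    robot.line_to([x,y,ZG+.03],velocity=.08); robot.pause(.4)
    f=[]
    for _ in range(5): f.append(robot.current_contact_force()); robot.pause(.03)
    dz=(np.mean(f,0)-f0); print("tin",i,"gap",gap,"dF",dz.round(2),"t",robot.current_time_s()); return dz
def putback(i):
    x,y=T[i]
    hit=robot.line_to([x,y,ZG+.001],velocity=.06,f_stop=6);print("down",hit,robot.current_tool_pos())
    fingers.gripper_to(.95); robot.line_to([x,y,.16],velocity=.2)
E
python3 - <<'E'
from h import *
robot.line_to([.21,-.509,.42],velocity=.25)
q=np.array(robot.current_joint_positions());print(q.round(1))
q[0]=9;q[2]=0;q[4]=0;robot.move_j(q.tolist())
robot.move_to([.5,T[3][1],.25],O);print(np.round(robot.current_joint_positions()),robot.current_time_s())
im=vision.grab_frame("wrist");cv2.imwrite("pics/w3.png",im[:,:,::-1])
E
```

```text
[64.9 16.9  1.4 64.3 -0.4 99.  -1.5]
[ 9. 13. -1. 93.  0. 74. -3.] 4.0583
```

View pics/w3.png

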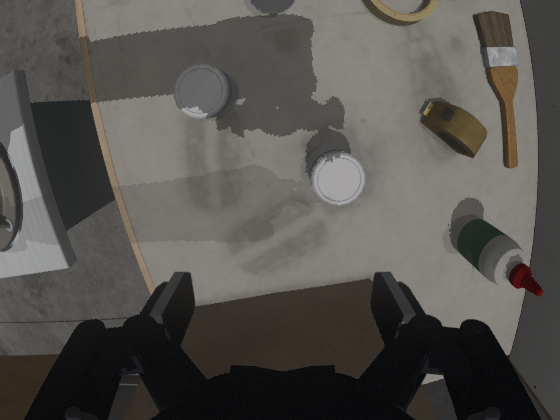

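The wrist view shows tin 3's lid at (338,179) and tin 2's lid at (203,91), with the fingers clear of both. I'll check the tin 3 position against the fisheye calibration.

```bash
cat >> h.py <<'E'
from scipy.spatial.transform import Rotation as Ro
def wun(uv,z,pos,rot):
    k=vision.calibration("wrist");M=k["mtx"];a=np.array([(uv[0]-M[0,2])/M[0,0],(uv[1]-M[1,2])/M[1,1]])
    th=np.hypot(*a);d=np.array([*(a/th*np.sin(th)),np.cos(th)])*[1,-1,-1]
    A=k["T_tool_cam"];R=Ro.from_euler("xyz",rot,degrees=True).as_matrix()
    o=R@A[:3,3]+pos;d=R@A[:3,:3]@d;return (o+d*(z-o[2])/d[2])[:2]
E
python3 - <<'E'
from h import *
p=robot.current_tool_pos();r=robot.current_eef_rot()
print(wun((338,179),.074,p,r),wun((203,91),.074,p,r),T)
E
```

```text
[ 0.55925777 -0.08642859] [0.4502358  0.02208274] [[ 0.49015573  0.22900016]
 [ 0.53358775  0.12673433]
 [ 0.4456525   0.02158926]
 [ 0.55841574 -0.08868522]]
```

Everything agrees within 2–4 mm, so I'll test tin 3.

```bash
python3 - <<'E'
from h import *
print(test(3))
im=vision.grab_frame("wrist");cv2.imwrite("pics/w3b.png",im[:,:,::-1])
E
```

```text
hit False [ 0.55926061 -0.08875786  0.03688433]
tin 3 gap 0.6132565706147942 dF [ 0.14 -0.45 -1.8 ] t 7.5
[ 0.13629151 -0.45442418 -1.80000276]
```

View pics/w3b.png

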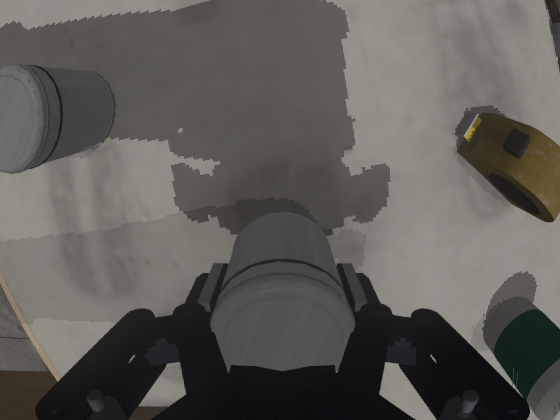

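Tin 3 is held upright and reads only 1.8 N, where a full tin would read 5.7 N or more. It is empty, so I put it back and test tin 2.

```bash
python3 - <<'E'
from h import *
putback(3)
d=test(2)
if d is not None and d[2]>-4:
    putback(2); d=test(1)
E
```

```text
down True [ 0.55716558 -0.08845369  0.03654425]
hit False [0.44640023 0.02161874 0.03660249]
tin 2 gap 0.6313995425454505 dF [-0.3  -0.13 -6.18] t 12.725
```

Tin 2 pulls 6.2 N, about 0.63 kg, so it is the full one. I'll carry it high over to the tray.

```bash
python3 - <<'E'
from h import *
x,y=T[2]
robot.line_to([x,y,.2],velocity=.15)
robot.line_to([.456,.382,.2],velocity=.2)
print(robot.current_finger_gap(),robot.current_contact_force(),np.round(robot.current_joint_positions()))
for c in ("top","wrist"):
    im=vision.grab_frame(c);cv2.imwrite(f"pics/{c}_over.png",im[:,:,::-1])
print(robot.current_time_s(),robot.current_tool_pos())
a=cv2.imread("pics/top_over.png")[130:340,80:400];b=cv2.imread("pics/wrist_over.png")
o=np.zeros((600,800,3),np.uint8);a=cv2.resize(a,(400,262));o[:262,:400]=a;o[:315,400:]=0;b=cv2.resize(b,(440,330));o[265:595,:440]=b;cv2.imwrite("pics/over.png",o)
E
```

```text
0.6293565459754545 [ 0.04663512  0.46644568 -6.37107665] [-31.  26. -15.  83.   7.  72. -58.]
15.8167 [0.45647492 0.38087736 0.20012341]
```

View pics/over.png

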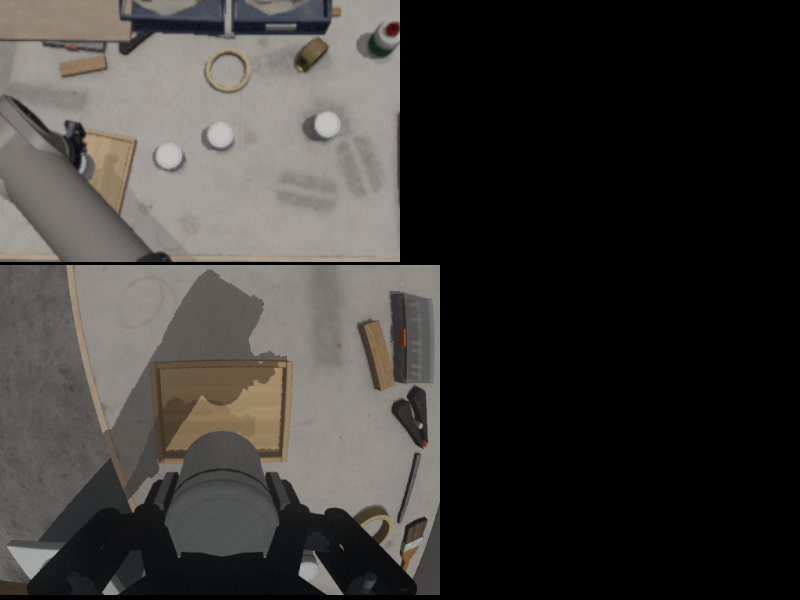

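The wrist view shows the tray square to the jaws, with rim corners at about (152,98), (292,95), (289,195) and (157,197) in the scaled inset. I'll check its centre, then lower.

```bash
python3 - <<'E'
from h import *
p=robot.current_tool_pos();r=robot.current_eef_rot()
C=np.array([wun(np.array(c)*560/440,.028,p,r) for c in [(152,98),(292,95),(289,195),(157,197)]]);print(C.round(3),C.mean(0))
E
```

```text
[[0.389 0.463]
 [0.553 0.435]
 [0.533 0.308]
 [0.362 0.339]] [0.45926768 0.38627439]
```

```bash
python3 - <<'E'
from h import *
g=[.458,.383]
robot.line_to([*g,.075],velocity=.15)
hit=robot.line_to([*g,ZG+.006],velocity=.04,f_stop=4);print(hit,robot.current_tool_pos(),robot.current_contact_force())
robot.pause(.2)
fingers.gripper_to(.9)
robot.line_to([*g,.2],velocity=.15)
for c in ("wrist",):
    im=vision.grab_frame(c);cv2.imwrite(f"pics/{c}_rel.png",im[:,:,::-1])
robot.move_to([.45,.05,.3],O)
for c in ("scene","top"):
    im=vision.grab_frame(c);cv2.imwrite(f"pics/{c}_end.png",im[:,:,::-1])
print(robot.current_time_s(),robot.current_contact_force())
a=cv2.imread("pics/top_end.png")[140:340,100:400];b=cv2.imread("pics/scene_end.png")[110:370,150:400]
o=np.zeros((600,800,3),np.uint8);o[:267,:400]=cv2.resize(a,(400,267));o[:416,400:]=cv2.resize(b,(400,416));b=cv2.imread("pics/wrist_rel.png");o[270:570,:400]=cv2.resize(b,(400,300));cv2.imwrite("pics/end.png",o)
E
```

```text
True [0.45747294 0.38243383 0.04497894] [-0.0856952  -0.04086553  5.7463958 ]
20.7167 [ 1.11685969 -0.13548691  1.24767909]
```

View pics/end.png

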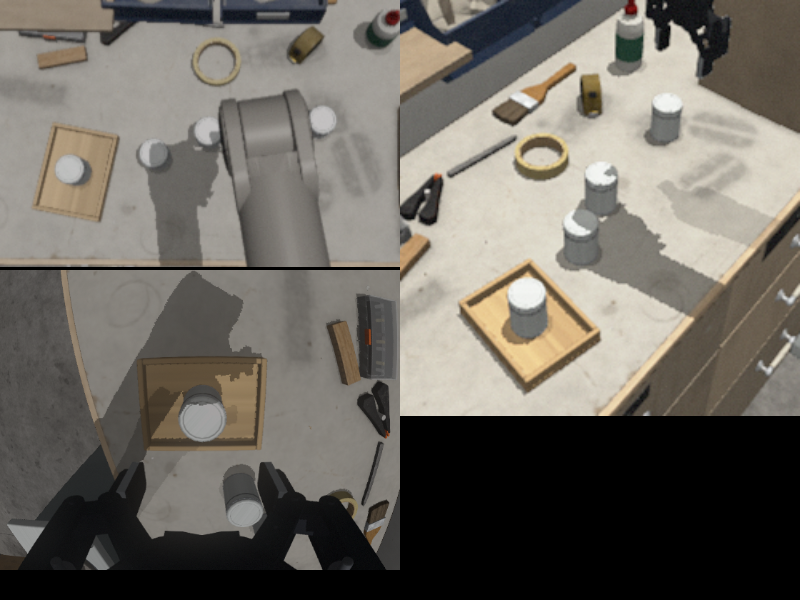

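The full tin stands upright in the middle of the tray. Tin 3's lid is back at scene pixel (317,174), against (316,173) at the start, and the bystanders look untouched. Only one tin is full and 6.2 N identifies it, so tins 0 and 1 can stay untouched.

```bash
python3 - <<'E'
from h import *
print(workorder.close_job(),robot.current_time_s())
E
```

```text
the job is handed in; nothing more can be done
the job is handed in; nothing more can be done
```

The full tin is standing upright near the middle of the tray floor, and I handed the job in at about 21 s of robot time.

- **Weighing:** I lifted the rightmost tin first. It pulled 1.8 N, so it was empty, and I set it back. The tin third from the left pulled 6.2–6.4 N (about 0.63–0.65 kg), so it is the full one. With exactly one full tin, I did not lift the other two.
- **Last checks:** In the final scene picture all three empty tins stand on the bench. The lifted one is back within about 1 pixel of where it started. By eye, the tape roll, tape measure and glue bottle look unmoved, and the gripper was clear of everything.
- **Small disagreements:** Position estimates from the different cameras differed by 2–4 mm for the tins. For the tray centre the spread was somewhat larger, up to about 10 mm between the most different views. The lighter tin read 1.8 N, against the 1.0–1.3 N expected for an empty one. None of this affected the result.

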